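# Unlatch a wig stand and hold its post raised

## Robot

A 7-joint arm with a two-finger parallel gripper is mounted at the origin on the work surface. World frame = base frame: x ahead of the robot, y to its left, z up, the work surface at z = 0. Lengths are in m, angles in rad, forces in N, time in s.
With the tool pointing down it reaches from about 0.425 to 0.875 m from the base axis. Payload 4.7 kg.
Tool frame: the origin (TCP) lies midway between the tips of the shut fingers; the grasp point (between the pads) lies 19 mm behind it (ctrl.grip_point_offset is the distance from the TCP to the grasp point, in m); z points along the fingers, y is the line along which they close (so a half turn about z gives the same grasp; the last joint's range is limited). The gripper opens to 87 mm and grips with 3 to 60 N. Pads are 19 mm wide; open, the fingers measure 117 mm over their backs; the gripper's body (75 mm by 190 mm) begins 51 mm behind the grasp point.
Start: joints at [1.155, 0.321, -0.07, 1.45, 0.023, 1.371, -0.057], TCP at [0.271, -0.591, 0.223] pointing down, gripper open.
Joint ranges: [-2.86, 2.86], [-0.3, 2.09], [-1.38, 1.24], [0.06, 2.45], [-1.56, 4.7], [0.09, 2.05], [-2.69, 2.69]. Speed limits (rad/s): [2.57, 2.57, 3.14, 3.14, 3.14, 3.14, 3.14].

## Interface

Orientations are given as a rotation vector (axis times angle).
In Python, from bench import ctrl gives the robot as it stands.
- The arm moves only by the tool move_arm, never from a script. Its argument "increments" is text: rows parted by semicolons, each of 7 numbers parted by spaces: the shift along the world's x, y, z in mm, then the turn, a rotation vector about the world's x, y, z in degrees, then the closure in counts, from 0 (fully open) to 255 (shut). A call has exactly 8 rows; each row shifts and turns the commanded pose from where the row before left it; what a row does not reach is not made up. A row lasts 1/12 s, in which the tool goes at most 41.7 mm and 7.16 degrees, less where a joint would pass 70% of its speed; a pose out of reach is approached as far as the arm can. A call with a gripper value outside its range is refused whole. The fingers move at their own pace and stop on an object; "grip_force" is the grip in N (left out, the last holds). Time passes only in rows, so rows that do not move let the fingers close, or fill a call up. It gives the time, the measured TCP pose, the force, the opening and the grip force at its end, in the units of the state.
- ctrl.get_state(): the state, without advancing time (a new reading comes with each control period).
- ctrl.get_image(name): name is "side" or "top" or "wrist"; returns a dict with "frame" (480x640x3 uint8, red, green, blue), "depth" (480x640 float32, m along the optical axis (not along the pixel's ray), 0 where there is no reading), "fx", "fy", "cx", "cy" (pixels), "k1" (the pictures are not rectified: a ray, as slopes to the right and down, at radius r is drawn at 1 + k1 r^2 times it, then the intrinsics apply), "position" and "orientation" of the camera in the world. Camera axes: x right, y down, z forward; pixel columns grow to the right and rows downward; lengths in m; the calibration is good to about 2 mm. A picture is of the moment at which its call begins.
- ctrl.close_job(): hands the job in; it is judged then, once.
Trained networks look in a picture, given as the dict that the camera call returned (one of the last four; its "shot" number tells which), for a name from the list of things; names that differ only in an ending like _2 or _b are one class to them, and where a whole thing is asked for, a point or a joint stands for the part that bears it (a point fixed in the world has none). Each returns a list of dicts, best first, with "score" (0 to 1); they miss things now and then, are a little off and sometimes report something else, mostly with a low value. They report only what shows in the picture. A call takes as long as a camera call. They do not tell look-alikes from the thing itself.
- ctrl.find_in(target, picture): "centre" ([x, y, z] in m, in world coordinates, good to about 4 mm: the middle of the surface that is visible of it).
- ctrl.silhouettes(target, picture): "region" (480x640 bool, what is visible of it).
The state is a dict: "time": time; "joint_positions": joint angles; "qd": joint speeds; "joint_torque": joint torques, N m; "position": TCP position; "tool_rot": TCP orientation; "ft_force": force on the tool from outside, world axes, zero at the start; "torque": the same for the moment, N m; "grip_width": opening from 0.0 (shut) to 1.0 (fully open); "grip_force": force on a finger pad.
Only numpy, scipy, OpenCV 4.12 (cv2) and the standard library are available. Lean on these libraries where they do the work, as an engineer would, in place of code of your own. Each camera call takes 0.05 s, during which the arm holds its last target. There are 200 camera calls.

## Task

On the salon worktop are two grey stands; take the one whose post ends in a flat upright blade, not the one with the fork. Swing its latch, the bar with the upright knob, aside until the bar is clear of the post's collar, then take hold of the post and draw it straight up 6 cm out of its snug sleeve, without wrenching it against the bore and without pulling it right out. Finish still holding the post there, upright and still, so that the stylist can tighten the clamp screw, and leave everything else on the worktop where it is.

Things in the scene. Friction and masses are not known exactly. Their poses are not given: they have to be found in the camera images.
- stand: Wig stand, fixed: grey foot 130 (x) by 175 mm (y), 10 mm thick; square sleeve tower 50 x 50 mm and a joined latch column on its +y side, both 130 mm high. Origin on the bore's axis at table height, z up. The vertical bore is 17.2 mm wide, 120 mm deep, open at the top. A black clamp screw sticks out to 47 mm from the axis on the -x side, 105 mm up. Place and yaw vary.
- cradle: The other stand, fixed, not to be used: same make and latch (all one rigid piece), but its post ends in a fork, 72 mm wide along its y, 221 mm high. Origin on the tower's axis at table height. It may stand on either side of the wig stand.
- bore_mouth (a point): Centre of the bore's mouth, on top of the sleeve, 130 mm above the table.
- post: Loose aluminium post in the wig stand, about 0.3 kg, free to turn; it drops back when let go. Origin at its foot, z along it; foot 20 mm above the table at the start. From the foot: round rod 16 mm thick, 110 mm long (in the bore); collar 36 mm across, 8 mm thick (rests on the sleeve); neck 16 mm thick, 26 mm long; flat blade 12 mm thick (x), 34 mm wide (y), 44 mm high.
- post_groove (a point): Dark ring groove, 3 mm high, round the rod, 50 mm above the foot; hidden in the bore at the start, level with the sleeve's top when the post is 60 mm up.
- post_tang (a point): Centre of the blade, 166 mm above the post's foot (186 mm above the table at the start).
- latch (a joint): Swing latch on a vertical pivot, rad, 0 to 1.7, growing anticlockwise from above; starts at 0 to 0.2. At 0 its bar (12 mm wide, 141 to 149 mm above the table) points from the pivot to the post, 3 mm above the collar, so the post cannot rise; beyond 0.62 it is clear. Light friction (about 2 N at the knob); stays where left.
- latch_pivot (a point): Latch pivot axis, at the height of the sleeve's top, 42 mm from the bore's axis towards the stand's +y.
- latch_knob (a point): Middle of the latch's upright black round knob, 14 mm across, free from 149 to 183 mm above the table; this point is 173 mm above the table, 45 mm from the pivot axis on the side away from the post when the latch is at 0 (87 mm from the bore's axis).
- mug: Bystander: blue ceramic mug, 82 mm across, 92 mm high. Origin under its middle.
- can: Bystander: aluminium spray can, 54 mm across, 170 mm high. Origin under its middle.
- bottle: Bystander: white plastic bottle, 60 mm across, 160 mm high. Origin under its middle.
- brush: Bystander: black paddle hairbrush lying flat, about 205 mm long, 28 mm high. Origin under its middle.
- roller: Bystander: grey hair roller standing on end, 40 mm across, 60 mm high. Origin under its middle.
- comb: Bystander: black comb lying flat, 170 mm by 35 mm, 6 mm thick. Origin under its middle.
- jar: Bystander: amber jar, 68 mm across, 60 mm high. Origin under its middle.
Mind the look-alikes: they are no part of the job. Leave any red look-alike of the post alone.

How it is judged:
On the way, in this order (a step that is already met when the one before it is completed fails the run):
1. the latch is swung clear of the collar while the post is still down (value of joint latch above 0.62 rad and z of post in the frame of stand below 0.03 m), for 0.2 s.
2. the post is drawn up about 60 mm and held by the fingers, in line with the bore (z of post in the frame of stand between 0.068 and 0.092 m and angle between the z axis of post and the z axis of stand, either way round below 0.06 rad and contact force between post and the fingers above 2 N), for 0.3 s.
At the end, for the whole second after the job is handed in: The fingers hold the post (over 2 N), raised 60 mm (48 to 72 mm) from its rest, its foot still in the bore (within 6 mm of the axis), in line with the bore within 0.06 rad, still (under 20 mm/s), the latch clear of the collar (over 0.62 rad) (all of step 2 and linear speed of post below 0.02 m/s and value of joint latch above 0.62 rad and horizontal distance between post and bore_mouth below 0.006 m); the arm keeps its last pose, push and grip.
It fails at once if the post is pulled nearly or fully out (more than 90 mm up) (z of post in the frame of stand above 0.11 m).
It fails at once if the post is wrenched against its stand (over 35 N) (contact force between post and stand above 35 N).
It fails at once if a bystander is moved more than 25 mm (distance of any of mug, can, bottle, brush, roller, comb, jar from where it was at the start of the episode above 0.025 m).
It also fails if it takes over 48 s, if anything falls off the work surface, if the arm or the gripper's body presses on something with over 40 N, if the wrist force passes 120 N, or if a joint passes its speed limit or range.

## Working session

There is one attempt and no reset: what is moved stays moved. The work goes in short steps, Python scripts to look and compute and a tool call to move; the robot and the scene stay as the last step left them, time stands still between calls to the robot, and variables do not carry over. Pictures are saved under pics/ and viewed, at most 10 in all, crops included, and the job is handed in when it is done.

Besides the shell and the picture viewer there is one more tool, called after ">>>" by a JSON object that holds its "op" and its "data". move_arm: Moves the arm, as the interface text tells. Its arguments: {"type":"object","properties":{"increments":{"type":"string"},"grip_force":{"type":"number"}},"required":["increments"]}

```bash
ls; mkdir -p pics; cat > h.py <<'E'
import numpy as np, cv2
from scipy.spatial.transform import Rotation as R
from bench import ctrl
def rot(o):
    o=np.array(o,float)
    return o if o.shape==(3,3) else (R.from_rotvec(o).as_matrix() if o.size==3 else R.from_quat(o).as_matrix())
def save(p,n): cv2.imwrite('pics/'+n+'.png',p['frame'][...,::-1])
def cloud(p):
    v,u=np.mgrid[:480,:640]
    K=np.array([[p['fx'],0,p['cx']],[0,p['fy'],p['cy']],[0,0,1]])
    s=cv2.undistortPoints(np.stack([u,v],-1).reshape(-1,1,2).astype(np.float64),K,np.array([p['k1'],0,0,0,0])).reshape(480,640,2)
    d=p['depth']; c=np.dstack([s[...,0]*d,s[...,1]*d,d])
    w=c@rot(p['orientation']).T+np.array(p['position']); w[d==0]=np.nan
    return w
E
python3 - <<'E'
from h import *
for n in('top','side'):
    p=ctrl.get_image(n); save(p,n+'0'); print(n,p['position'],p['orientation'],p['fx'],p['k1'])
    for t in('stand','cradle','post','post_tang','latch','latch_knob','mug','can','bottle','brush','roller','comb','jar'):
        try: r=ctrl.find_in(t,p)
        except Exception as e: print(t,e); continue
        print(t,[(np.round(x['centre'],3).tolist(),round(x['score'],2)) for x in r[:4]])
E
```

```text
pics
top [ 0.41783304 -0.02868134  1.5343037 ] [-2.19843081  2.16171504 -0.06307434] 572.7991373041556 -0.0941640235486743
stand [([0.592, 0.188, 0.016], 0.9)]
cradle [([0.55, -0.095, 0.011], 0.6), ([0.729, 0.22, 0.024], 0.48)]
post [([0.606, 0.174, 0.179], 0.59), ([0.747, 0.108, 0.146], 0.58), ([0.436, 0.187, 0.135], 0.52), ([0.466, 0.1, 0.144], 0.43)]
post_tang [([0.745, 0.113, 0.146], 0.77), ([0.604, 0.173, 0.179], 0.76), ([0.464, 0.101, 0.144], 0.74), ([0.44, 0.185, 0.129], 0.52)]
latch [([0.593, 0.234, 0.149], 0.59), ([0.596, 0.191, 0.009], 0.37)]
latch_knob [([0.606, 0.173, 0.182], 0.64), ([0.597, 0.227, 0.15], 0.58)]
mug [([0.51, -0.45, 0.039], 0.75), ([0.59, 0.188, 0.014], 0.18)]
can [([0.45, 0.474, 0.149], 0.55)]
bottle [([0.291, -0.333, 0.106], 0.67), ([0.595, 0.235, 0.148], 0.32)]
brush [([0.728, 0.22, 0.026], 0.65), ([0.508, -0.449, 0.039], 0.26), ([0.291, -0.333, 0.105], 0.25)]
roller [([0.774, -0.007, 0.042], 0.66)]
comb [([0.395, -0.042, 0.002], 0.59)]
jar [([0.724, -0.208, 0.061], 0.77), ([0.592, 0.227, 0.152], 0.27)]
side [0.28379172 1.05766185 0.91251554] [-0.31822782  2.67470979 -1.38746493] 519.1689111822994 -0.01772906025792366
stand [([0.591, 0.228, 0.015], 0.56)]
cradle [([0.553, -0.074, 0.041], 0.67)]
post [([0.466, 0.106, 0.118], 0.91), ([0.75, 0.117, 0.12], 0.83), ([0.435, 0.194, 0.12], 0.76), ([0.606, 0.18, 0.175], 0.6)]
post_tang [([0.433, 0.194, 0.123], 0.8), ([0.472, 0.103, 0.122], 0.78), ([0.748, 0.121, 0.12], 0.59)]
latch [([0.588, 0.261, 0.159], 0.49), ([0.589, 0.228, 0.011], 0.34)]
latch_knob [([0.592, 0.262, 0.157], 0.75)]
mug [([0.506, -0.414, 0.062], 0.9)]
can [([0.451, 0.509, 0.123], 0.58)]
bottle [([0.284, -0.328, 0.081], 0.86)]
brush [([0.728, 0.226, 0.03], 0.89)]
roller [([0.77, 0.011, 0.041], 0.62)]
comb [([0.395, -0.046, 0.005], 0.81)]
jar [([0.725, -0.188, 0.038], 0.91), ([0.599, 0.18, 0.177], 0.67)]
```

View pics/top0.png

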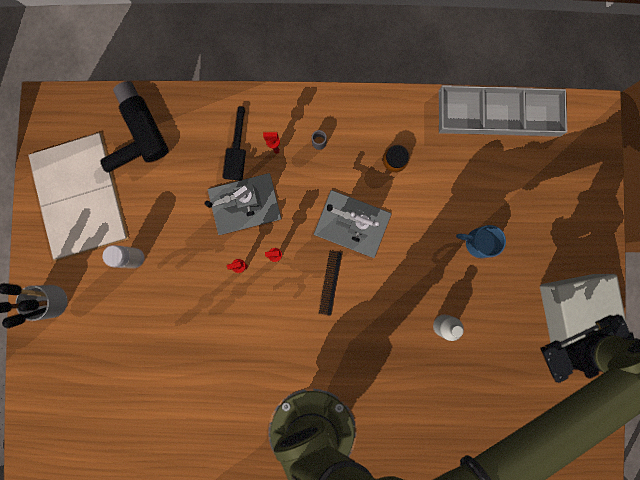

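View pics/side0.png

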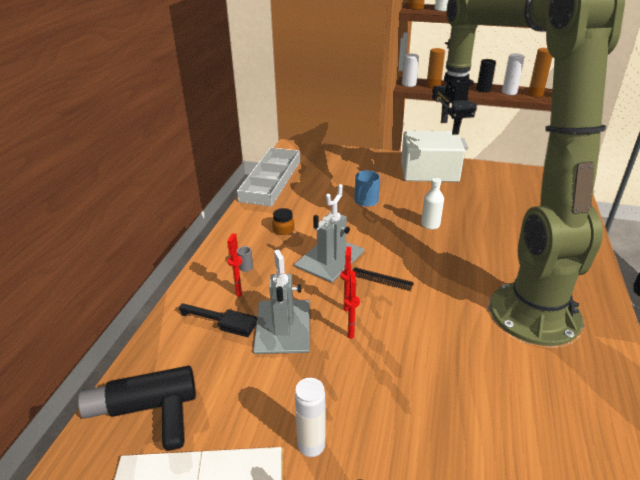

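Top view: the left stand (243,200) has the upright blade and its knob is at (209,204). The right stand (352,220) has the fork. The red look-alikes are at (272,140), (237,265) and (274,255). I choose the grey left stand and will check it in a crop and measure it.

```bash
python3 - <<'E'
from h import *
ims={n:ctrl.get_image(n) for n in('top','side')}
p=ims['top']; s=ims['side']
a=cv2.resize(p['frame'][160:250,190:295],(420,360),interpolation=cv2.INTER_CUBIC)
b=cv2.resize(s['frame'][240:360,240:330],(270,360),interpolation=cv2.INTER_CUBIC)
cv2.imwrite('pics/crop.png',np.hstack([a,b])[...,::-1])
w=cloud(p)
box=(np.hypot(w[...,0]-.6,w[...,1]-.19)<.15)
rgb=p['frame'].astype(int); grey=(rgb.max(-1)-rgb.min(-1)<40)
m=box&grey&(w[...,2]>.004)&(w[...,2]<.02)
f=w[m][:,:2].astype(np.float32); print('foot',cv2.minAreaRect(f),len(f))
# whole silhouette incl. tower for the rectangle
for n,q in ims.items():
    c=cloud(q).reshape(-1,3); col=q['frame'].reshape(-1,3).astype(int)
    red=(col[:,0]>col[:,1]+60)
    k=(np.hypot(c[:,0]-.6,c[:,1]-.2)<.11)&~red
    for lo,hi in((.12,.136),(.136,.152),(.152,.172),(.172,.188),(.19,.215)):
        mm=k&(c[:,2]>lo)&(c[:,2]<hi); g=c[mm]
        print(n,lo,mm.sum(),g.mean(0).round(3),g.min(0).round(3),g.max(0).round(3))
    dark=k&(col.max(1)<60)&(c[:,2]>.145)
    print('dark',dark.sum(),c[dark].mean(0).round(3),np.median(c[dark],0).round(3))
    for t in('latch_knob','post_tang','post_groove','bore_mouth','latch_pivot'):
        for r in ctrl.find_in(t,q)[:4]:print(t,np.round(r['centre'],3),round(r['score'],2))
E
```

```text
foot ((0.6352918744087219, 0.2052491009235382), (0.19679754972457886, 0.17760108411312103), 15.618175506591797) 2085
top 0.12 342 [0.602 0.187 0.13 ] [0.578 0.147 0.121] [0.639 0.238 0.136]
top 0.136 164 [0.597 0.205 0.145] [0.577 0.154 0.136] [0.625 0.257 0.152]
top 0.152 71 [0.596 0.213 0.158] [0.576 0.16  0.152] [0.615 0.261 0.172]
top 0.172 47 [0.592 0.224 0.182] [0.576 0.16  0.172] [0.62  0.266 0.188]
top 0.19 94 [0.608 0.176 0.206] [0.582 0.16  0.191] [0.623 0.254 0.215]
dark 38 [0.583 0.254 0.174] [0.582 0.256 0.179]
latch_knob [0.594 0.227 0.149] 0.71
latch_knob [0.729 0.222 0.025] 0.45
post_tang [0.438 0.186 0.13 ] 0.68
post_tang [0.461 0.1   0.145] 0.66
post_tang [0.747 0.115 0.145] 0.55
post_tang [0.604 0.172 0.179] 0.52
post_groove [0.439 0.187 0.13 ] 0.78
post_groove [0.745 0.112 0.15 ] 0.57
post_groove [0.609 0.175 0.178] 0.56
post_groove [0.465 0.096 0.146] 0.5
bore_mouth [0.594 0.191 0.008] 0.87
bore_mouth [0.592 0.239 0.148] 0.73
latch_pivot [0.59  0.187 0.01 ] 0.69
side 0.12 293 [0.604 0.2   0.13 ] [0.579 0.147 0.12 ] [0.642 0.242 0.136]
side 0.136 133 [0.606 0.194 0.144] [0.579 0.16  0.136] [0.629 0.267 0.152]
side 0.152 98 [0.596 0.226 0.161] [0.577 0.174 0.152] [0.623 0.269 0.172]
side 0.172 99 [0.596 0.224 0.18 ] [0.578 0.17  0.172] [0.623 0.271 0.188]
side 0.19 109 [0.609 0.182 0.204] [0.597 0.164 0.19 ] [0.626 0.196 0.212]
dark 79 [0.583 0.265 0.17 ] [0.583 0.265 0.171]
latch_knob [0.593 0.258 0.155] 0.7
post_tang [0.6   0.184 0.178] 0.82
post_tang [0.748 0.12  0.121] 0.77
post_tang [0.47  0.103 0.116] 0.76
post_tang [0.435 0.194 0.12 ] 0.61
post_groove [0.466 0.105 0.118] 0.76
post_groove [0.436 0.194 0.118] 0.7
post_groove [0.602 0.18  0.176] 0.61
post_groove [0.746 0.118 0.116] 0.56
bore_mouth [0.592 0.233 0.012] 0.65
latch_pivot [0.59  0.226 0.011] 0.64
```

View pics/crop.png

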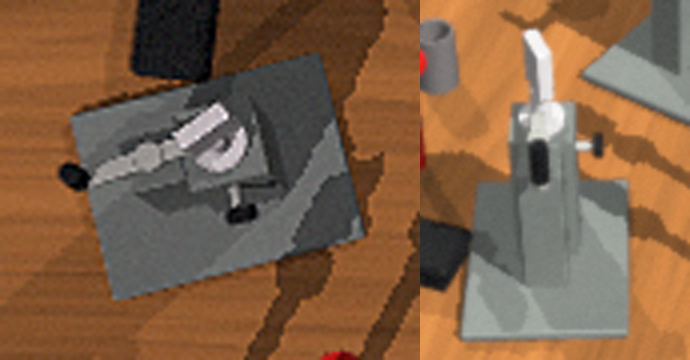

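The crop confirms it: a flat blade rather than a fork, with the knob and latch on the +y (left) side and the clamp screw towards the robot. Next I get the stand pose and a travel plan.

```bash
cat >> h.py <<'E'
def px2plane(p,uv,z):
    K=np.array([[p['fx'],0,p['cx']],[0,p['fy'],p['cy']],[0,0,1]])
    s=cv2.undistortPoints(np.array(uv,float).reshape(-1,1,2),K,np.array([p['k1'],0,0,0,0])).reshape(-1,2)
    d=np.c_[s,np.ones(len(s))]@rot(p['orientation']).T; o=np.array(p['position'])
    return o+d*((z-o[2])/d[:,2:])
E
python3 - <<'E'
from h import *
p=ctrl.get_image('top')
c=px2plane(p,np.array([(70,120),(320,55),(365,235),(115,298)])/4+[190,160],.01); print(c.round(3))
r=cv2.minAreaRect(c[:,:2].astype(np.float32)); print(r)
for a,b in((1,0),(2,3)): d=c[a]-c[b]; print('yaw',np.degrees(np.arctan2(d[0],-d[1])))
q=ctrl.get_image('wrist'); s=ctrl.get_state()
T=rot(s['tool_rot']); print('tool',T.round(3),s['position']); print('cam in tool',T.T@(np.array(q['position'])-s['position']),(T.T@rot(q['orientation'])).round(2),q['fx'])
print(s['ft_force'],s['grip_width'],s['time'])
E
```

```text
[[0.639 0.295 0.01 ]
 [0.686 0.126 0.01 ]
 [0.564 0.093 0.01 ]
 [0.519 0.26  0.01 ]]
((0.6020975112915039, 0.19399887323379517), (0.12579087913036346, 0.17449873685836792), 15.275378227233887)
yaw 15.444862855527997
yaw 15.083000830398527
tool [[ 0.909  0.417 -0.   ]
 [ 0.417 -0.909 -0.   ]
 [-0.     0.    -1.   ]] [ 0.27082378 -0.5908945   0.22257307]
cam in tool [ 0.07408589 -0.00061696 -0.16135381] [[-0.   -0.96 -0.27]
 [ 1.   -0.   -0.  ]
 [ 0.   -0.27  0.96]] 333.56319980828465
[-0.06387008  0.09023427  0.30277602] 0.9967505758483681 2.1
```

>>> {"op": "move_arm", "data": {"increments": "0 0 35 0 0 0 0; 0 0 35 0 0 0 0; 0 0 35 0 0 0 0; 10 25 28 0 0 0 0; 16 38 0 0 0 0 0; 16 38 0 0 0 0 0; 16 38 0 0 0 0 0; 16 38 0 0 0 0 0"}}

```text
time: 2.77
position: [0.3453, -0.4121, 0.3559]
tool_rot: [3.069, 0.669, 0.0]
ft_force: [0.6, -0.1, 0.4]
grip_width: 1.0
grip_force: 0.0
```

>>> {"op": "move_arm", "data": {"increments": "16 37 2 0 0 -1 0; 16 37 2 0 0 -1 0; 16 37 2 0 0 -1 0; 16 37 2 0 0 -1 0; 16 37 2 0 0 -1 0; 16 37 2 0 0 -1 0; 16 37 2 0 0 -1 0; 16 37 2 0 0 -1 0"}}

```text
time: 3.43
position: [0.4732, -0.1159, 0.3721]
tool_rot: [3.108, 0.452, 0.001]
ft_force: [0.9, 0.4, 0.1]
grip_width: 0.999
grip_force: 0.0
```

>>> {"op": "move_arm", "data": {"increments": "16 37 2 0 0 -1 0; 16 37 2 0 0 0 0; 16 37 2 0 0 0 0; 16 37 2 0 0 0 0; 16 37 2 0 0 0 255; 16 37 2 0 0 0 255; 16 37 2 0 0 0 255; 16 37 2 0 0 0 255"}}

```text
time: 4.1
position: [0.6015, 0.1795, 0.3879]
tool_rot: [3.112, 0.425, 0.001]
ft_force: [0.6, -0.0, 0.5]
grip_width: 0.782
grip_force: 0.0
```

```bash
cat > look.py <<'E'
from h import *
import sys
p=ctrl.get_image('wrist'); save(p,sys.argv[1]); s=ctrl.get_state(); print(s['time'],s['position'],s['tool_rot'],s['ft_force'],s['grip_width'])
c=cloud(p).reshape(-1,3); col=p['frame'].reshape(-1,3).astype(int)
k=(np.hypot(c[:,0]-.605,c[:,1]-.2)<.1)&~(col[:,0]>col[:,1]+60)
g=c[k&(c[:,2]>.2)&(c[:,2]<.216)]; r=cv2.minAreaRect(g[:,:2].astype(np.float32)); print('blade top',len(g),g.mean(0).round(4),cv2.boxPoints(r).round(4).tolist(),r)
d=c[k&(col.max(1)<70)&(c[:,2]>.172)&(c[:,2]<.19)]; print('knob',len(d),d.mean(0).round(4) if len(d) else '')
for t in('latch_knob','post_tang','bore_mouth'):
    for x in ctrl.find_in(t,p)[:3]:print(t,np.round(x['centre'],3),round(x['score'],2))
E
python3 look.py w1
```

```text
4.15 [0.60149393 0.18965913 0.38547213] [-3.10184142e+00 -4.42443491e-01  1.16791667e-03] [-2.22079887  3.70990558 -1.37251391] 0.7393473066838077
blade top 389 [0.6101 0.1765 0.2067] [[0.5946000218391418, 0.18629999458789825], [0.614799976348877, 0.1589999943971634], [0.6244999766349792, 0.16619999706745148], [0.6043999791145325, 0.19349999725818634]] ((0.6095786094665527, 0.17624711990356445), (0.0120848985388875, 0.03393248841166496), 36.46839141845703)
knob 28 [0.5878 0.2559 0.1782]
latch_knob [0.598 0.229 0.147] 0.84
post_tang [0.746 0.117 0.159] 0.95
post_tang [0.442 0.19  0.115] 0.86
post_tang [0.618 0.173 0.198] 0.82
bore_mouth [0.622 0.204 0.013] 0.92
bore_mouth [0.597 0.232 0.145] 0.65
bore_mouth [0.468 0.474 0.137] 0.37
```

View pics/w1.png

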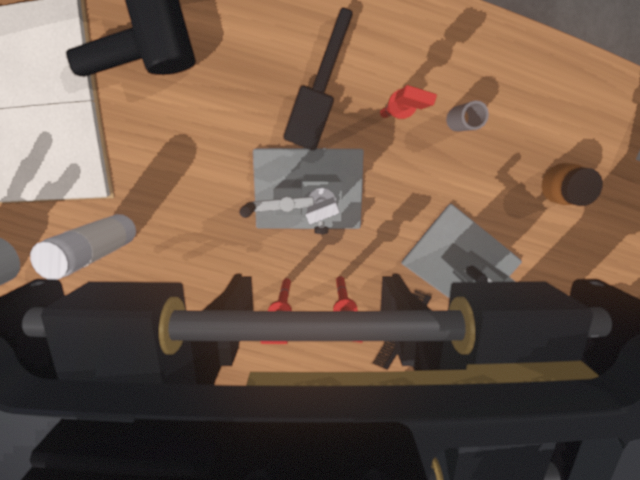

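The wrist view shows the blade at (322,210), its top measuring 12 × 34 mm as specified, and the knob at (248,210). I take the bore axis as (0.610, 0.176) and the stand yaw as 15.3°. I go to the knob's far side with the fingers shut.

>>> {"op": "move_arm", "data": {"increments": "10 24 -20 0 0 0 255; 10 24 -20 0 0 0 255; 11 24 -20 0 0 0 255; 0 0 -20 0 0 0 255; 0 0 -20 0 0 0 255; 0 0 -20 0 0 0 255; 0 0 0 0 0 0 255; 0 0 0 0 0 0 255"}}

```text
time: 4.97
position: [0.632, 0.2474, 0.2673]
tool_rot: [3.111, 0.422, -0.002]
ft_force: [-0.9, 0.1, 0.6]
grip_width: 0.036
grip_force: 0.0
```

>>> {"op": "move_arm", "data": {"increments": "0 8 -20 0 0 0 255; 0 7 -20 0 0 0 255; 0 0 -20 0 0 0 255; 0 0 -20 0 0 0 255; 0 0 -17 0 0 0 255; 0 0 -10 0 0 0 255; 0 0 0 0 0 0 255; 0 0 0 0 0 0 255"}}

```text
time: 5.63
position: [0.6326, 0.2647, 0.162]
tool_rot: [-3.113, -0.425, -0.002]
ft_force: [-0.7, -0.8, 1.0]
grip_width: 0.005
grip_force: 0.0
```

```bash
python3 - <<'E'
from h import *
s=ctrl.get_state();P=np.array(s['position']);d=P[:2]-[.6097,.1763];a=np.radians(15.3)
print(P,s['tool_rot'],s['ft_force'],'stand xy',d@[np.cos(a),np.sin(a)],d@[-np.sin(a),np.cos(a)])
E
```

```text
[0.63261262 0.26468571 0.16202213] [-3.11260464e+00 -4.25408126e-01 -2.35946328e-03] [-0.66921328 -0.75632078  0.9777469 ] stand xy 0.04542314404166457 0.0792070714858845
```

>>> {"op": "move_arm", "data": {"increments": "-9 -2 0 0 0 0 255; -9 -3 0 0 0 0 255; -9 -2 0 0 0 0 255; -9 -3 0 0 0 0 255; -9 -2 0 0 0 0 255; -9 -3 0 0 0 0 255; -9 -2 0 0 0 0 255; 0 0 0 0 0 0 255"}}

```text
time: 6.3
position: [0.574, 0.2426, 0.1624]
tool_rot: [3.106, 0.419, 0.017]
ft_force: [11.0, -5.5, -1.9]
grip_width: 0.006
grip_force: 5.9
```

>>> {"op": "move_arm", "data": {"increments": "0 0 0 0 0 0 255; 10 3 0 0 0 0 255; 0 0 30 0 0 0 255; 0 0 40 0 0 0 255; 0 0 40 0 0 0 255; 0 0 40 0 0 0 255; 0 0 30 0 0 0 100; 0 0 0 0 0 0 100"}}

```text
time: 6.97
position: [0.5798, 0.2531, 0.3489]
tool_rot: [-3.109, -0.427, -0.017]
ft_force: [0.8, 1.3, -0.3]
grip_width: 0.086
grip_force: 0.0
```

```bash
python3 look.py w2
```

```text
7.0167 [0.57908042 0.25260193 0.34536523] [-3.11021907 -0.42786726 -0.01034155] [ 0.06707681  0.15511866 -1.34683285] 0.12132605323349455
blade top 501 [0.61   0.1772 0.2065] [[0.5945000052452087, 0.18610000610351562], [0.6151000261306763, 0.15919999778270721], [0.6248999834060669, 0.16670000553131104], [0.6043000221252441, 0.19359999895095825]] ((0.6096986532211304, 0.17639771103858948), (0.012318892404437065, 0.03382975980639458), 37.33647155761719)
knob 64 [0.5615 0.2369 0.1802]
latch_knob [0.588 0.227 0.149] 0.68
latch_knob [0.735 0.221 0.026] 0.31
post_tang [0.614 0.178 0.184] 0.96
post_tang [0.748 0.119 0.152] 0.74
post_tang [0.437 0.205 0.18 ] 0.44
bore_mouth [0.616 0.218 0.012] 0.87
```

View pics/w2.png

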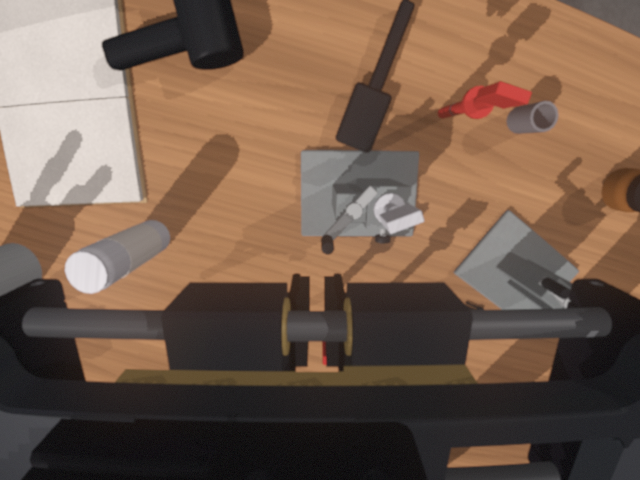

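The latch bar is now turned clear. The knob is at (327,245), which gives a latch angle of about 0.8 rad. The blade sits at yaw 37°, so I turn the tool to close across its thickness.

>>> {"op": "move_arm", "data": {"increments": "5 -13 0 0 0 -6 80; 5 -13 0 0 0 -7 80; 5 -13 0 0 0 -7 80; 5 -13 0 0 0 -7 80; 5 -12 0 0 0 -7 80; 6 -12 0 0 0 -7 80; 0 0 0 0 0 -7 80; 0 0 0 0 0 -7 80"}}

```text
time: 7.83
position: [0.6095, 0.1731, 0.3379]
tool_rot: [2.954, -1.063, -0.006]
ft_force: [-0.2, 0.2, 0.2]
grip_width: 0.68
grip_force: 0.0
```

>>> {"op": "move_arm", "data": {"increments": "0 0 0 0 0 -7 80; 0 0 0 0 0 -6 80; 0 0 -20 0 0 0 80; 0 0 -20 0 0 0 80; 0 0 -20 0 0 0 80; 0 0 0 0 0 0 80; 0 0 0 0 0 0 80; 0 0 0 0 0 0 80"}}

```text
time: 8.5
position: [0.6094, 0.1756, 0.2704]
tool_rot: [2.903, -1.154, -0.02]
ft_force: [-0.0, 0.1, -0.3]
grip_width: 0.686
grip_force: 0.0
```

```bash
python3 look.py w3; python3 - <<'E'
from h import *
s=ctrl.get_state();T=rot(s['tool_rot']);print(T.round(3),'tool y yaw',np.degrees(np.arctan2(T[1,1],T[0,1])),np.round(s['joint_positions'],2))
E
```

```text
8.55 [0.60984113 0.17571436 0.27117551] [ 2.90419054 -1.15420218 -0.01844015] [0.15509509 0.25638666 0.26331588] 0.6888169292353254
blade top 807 [0.6106 0.1751 0.2068] [[0.5943999886512756, 0.1860000044107437], [0.6151999831199646, 0.15860000252723694], [0.6248000264167786, 0.16590000689029694], [0.6040999889373779, 0.19329999387264252]] ((0.6096256971359253, 0.17594128847122192), (0.012116103433072567, 0.03442034125328064), 37.09634017944336)
knob 0 
latch_knob [0.602 0.217 0.149] 0.6
post_tang [0.473 0.098 0.12 ] 0.98
post_tang [0.743 0.114 0.169] 0.94
post_tang [0.615 0.167 0.193] 0.85
bore_mouth [0.622 0.177 0.013] 0.9
bore_mouth [0.735 0.216 0.027] 0.18
[[ 0.727 -0.686 -0.016]
 [-0.687 -0.727 -0.011]
 [-0.004  0.019 -1.   ]] tool y yaw -133.35835727936842 [-0.18  0.29 -0.18  1.39  0.06  1.48 -2.69]
```

View pics/w3.png

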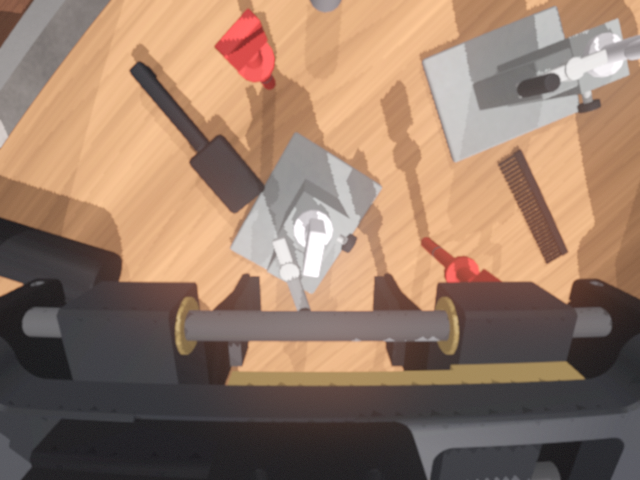

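The last joint sits at its limit and stopped 10° short, so I turn the other way round to the equivalent grasp.

>>> {"op": "move_arm", "data": {"increments": "0 0 0 0 0 7 80; 0 0 0 0 0 7 80; 0 0 0 0 0 7 80; 0 0 0 0 0 7 80; 0 0 0 0 0 7 80; 0 0 0 0 0 7 80; 0 0 0 0 0 7 80; 0 0 0 0 0 7 80"}}

```text
time: 9.37
position: [0.6098, 0.1757, 0.271]
tool_rot: [3.101, 0.353, -0.003]
ft_force: [-0.4, 0.3, 0.2]
grip_width: 0.688
grip_force: 0.0
```

>>> {"op": "move_arm", "data": {"increments": "0 0 0 0 0 7 80; 0 0 0 0 0 7 80; 0 0 0 0 0 7 80; 0 0 0 0 0 7 80; 0 0 0 0 0 7 80; 0 0 0 0 0 7 80; 0 0 0 0 0 7 80; 0 0 0 0 0 7 80"}}

```text
time: 10.03
position: [0.6098, 0.1757, 0.2711]
tool_rot: [2.572, 1.768, 0.014]
ft_force: [0.4, 0.5, -0.3]
grip_width: 0.687
grip_force: 0.0
```

>>> {"op": "move_arm", "data": {"increments": "0 0 0 0 0 7 80; 0 0 0 0 0 7 80; 0 0 0 0 0 7 80; 0 0 0 0 0 7 80; 0 0 0 0 0 7 80; 0 0 0 0 0 7 80; 0 0 0 0 0 0 80; 0 0 0 0 0 0 80"}}

```text
time: 10.7
position: [0.6098, 0.1755, 0.2707]
tool_rot: [1.783, 2.566, 0.023]
ft_force: [0.5, 0.1, 0.2]
grip_width: 0.685
grip_force: 0.0
```

```bash
cat > st.py <<'E'
from h import *
s=ctrl.get_state();T=rot(s['tool_rot']);y=np.degrees(np.arctan2(T[1,1],T[0,1]))
z=T[:,2]; print(s['time'],np.round(s['position'],4),'yyaw',y.round(2),'tiltfix deg about world',np.degrees(np.cross(z,[0,0,-1])).round(2),'ft',np.round(s['ft_force'],1),np.round(s['torque'],2),'grip',s['grip_width'],s['grip_force'],np.round(s['joint_positions'],2))
E
python3 st.py
```

```text
10.7 [0.6098 0.1755 0.2707] yyaw 20.44 tiltfix deg about world [-0.15  1.27  0.  ] ft [0.5 0.1 0.2] [ 0.01 -0.11  0.  ] grip 0.685033555911747 0.0 [ 0.08  0.29 -0.51  1.43  0.15  1.44 -0.07]
```

>>> {"op": "move_arm", "data": {"increments": "0 0 0 0 0 6 80; 0 0 0 0 0 6 80; 0 0 0 0 0 4.6 80; 0 0 0 0 1.2 0 80; 0 0 -10 0 0 0 80; 0 0 -10 0 0 0 80; 0 0 -10 0 0 0 80; 0 0 0 0 0 0 80"}}

```text
time: 11.37
position: [0.6079, 0.1752, 0.2365]
tool_rot: [-1.393, -2.806, -0.005]
ft_force: [1.0, -0.6, -0.3]
grip_width: 0.687
grip_force: 0.0
```

```bash
python3 st.py
```

```text
11.3667 [0.6079 0.1752 0.2365] yyaw 37.19 tiltfix deg about world [-0.4  -0.36 -0.  ] ft [ 1.  -0.6 -0.3] [-0.04 -0.14 -0.  ] grip 0.6871351970723897 0.0 [ 0.11  0.33 -0.55  1.46  0.16  1.41  0.21]
```

>>> {"op": "move_arm", "data": {"increments": "2 1 -15 -0.3 -0.3 0 80; 0 0 -15 0 0 0 80; 0 0 -15 0 0 0 80; 0 0 -15 0 0 0 80; 0 0 -9 0 0 0 80; 0 0 0 0 0 0 80; 0 0 0 0 0 0 80; 0 0 0 0 0 0 80"}}

```text
time: 12.03
position: [0.6119, 0.177, 0.1721]
tool_rot: [1.394, 2.812, 0.009]
ft_force: [-0.9, -0.3, -0.0]
grip_width: 0.685
grip_force: 0.0
```

```bash
python3 st.py; python3 look.py w4
```

```text
12.0333 [0.6119 0.177  0.1721] yyaw 37.25 tiltfix deg about world [-0.2   0.31  0.  ] ft [-0.9 -0.3 -0. ] [-0.   -0.09 -0.  ] grip 0.6846807644579492 0.0 [ 0.11  0.36 -0.54  1.54  0.19  1.28  0.19]
12.0833 [0.61208299 0.17712511 0.17238369] [1.39384211 2.81135621 0.00927219] [-0.16205674  1.04242847 -0.6551172 ] 0.6837333220262964
blade top 2044 [0.607  0.1804 0.2067] [[0.5656999945640564, 0.16609999537467957], [0.5863000154495239, 0.13819999992847443], [0.6550999879837036, 0.1889999955892563], [0.6345000267028809, 0.21690000593662262]] ((0.6104170680046082, 0.17754030227661133), (0.08550900220870972, 0.03468785062432289), 36.43942642211914)
knob 0 
latch_knob [0.591 0.225 0.146] 0.91
post_tang [0.746 0.118 0.042] 0.92
post_tang [0.443 0.191 0.158] 0.76
post_tang [0.603 0.183 0.175] 0.57
bore_mouth [0.591 0.218 0.013] 0.83
```

>>> {"op": "move_arm", "data": {"increments": "-2 -1 -4 0 0.2 0 80; 0 0 0 0 0 0 140; 0 0 0 0 0 0 170; 0 0 0 0 0 0 180; 0 0 0 0 0 0 180; 0 0 0 0 0 0 180; 0 0 0 0 0 0 180; 0 0 0 0 0 0 180", "grip_force": 8}}

```text
time: 12.9
position: [0.6095, 0.1758, 0.1672]
tool_rot: [-1.395, -2.814, -0.005]
ft_force: [0.3, 0.7, -0.3]
grip_width: 0.312
grip_force: 0.0
```

```bash
python3 st.py; python3 look.py w5 | grep blade
```

```text
12.9 [0.6095 0.1758 0.1672] yyaw 37.26 tiltfix deg about world [-0.18  0.04  0.  ] ft [ 0.3  0.7 -0.3] [ 0.02 -0.1   0.04] grip 0.31227916657617927 0.0 [ 0.11  0.37 -0.54  1.55  0.19  1.28  0.19]
blade top 2417 [0.6081 0.1769 0.2081] [[0.5812000036239624, 0.16910000145435333], [0.6086000204086304, 0.14720000326633453], [0.6398000121116638, 0.18649999797344208], [0.6123999953269958, 0.20829999446868896]] ((0.610489547252655, 0.17778219282627106), (0.050139617174863815, 0.03509135916829109), 51.507286071777344)
```

View pics/w5.png

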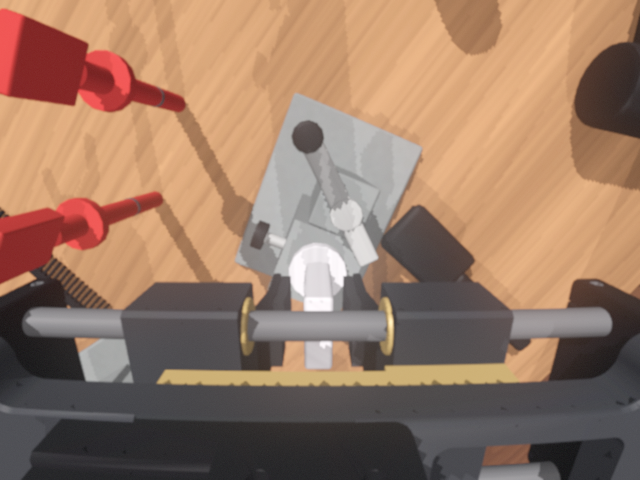

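The blade (318,330) is centred between the fingers, at about 290 and 345. The bar is clear of the collar. I close gently.

>>> {"op": "move_arm", "data": {"increments": "0 0 0 0 0 0 195; 0 0 0 0 0 0 205; 0 0 0 0 0 0 215; 0 0 0 0 0 0 225; 0 0 0 0 0 0 235; 0 0 0 0 0 0 235; 0 0 0 0 0 0 235; 0 0 0 0 0 0 235", "grip_force": 10}}

```text
time: 13.77
position: [0.6096, 0.1759, 0.1672]
tool_rot: [-1.395, -2.814, -0.005]
ft_force: [0.5, 0.6, -0.4]
grip_width: 0.14
grip_force: 10.0
```

```bash
python3 st.py
```

```text
13.7667 [0.6096 0.1759 0.1672] yyaw 37.27 tiltfix deg about world [-0.19  0.05  0.  ] ft [ 0.5  0.6 -0.4] [ 0.17 -0.24 -0.04] grip 0.13986818692715747 9.998960096854717 [ 0.11  0.37 -0.54  1.55  0.19  1.27  0.19]
```

>>> {"op": "move_arm", "data": {"increments": "0 0 0 0 0 0 240; 0 0 0 0 0 0 240; 0 0 1 0 0 0 240; 0 0 2 0 0 0 240; 0 0 2 0 0 0 240; 0 0 2 0 0 0 240; 0 0 2 0 0 0 240; 0 0 0 0 0 0 240", "grip_force": 25}}

```text
time: 14.43
position: [0.6094, 0.1756, 0.1766]
tool_rot: [-1.395, -2.814, -0.004]
ft_force: [1.3, 0.2, -2.2]
grip_width: 0.136
grip_force: 25.0
```

```bash
python3 st.py
```

```text
14.4333 [0.6094 0.1756 0.1766] yyaw 37.26 tiltfix deg about world [-0.16  0.02  0.  ] ft [ 1.3  0.2 -2.2] [ 0.15 -0.33  0.03] grip 0.13616760698551528 24.99867332400754 [ 0.11  0.36 -0.54  1.54  0.19  1.29  0.19]
```

Small forces and roughly the post's weight on the tool, so it is rising freely. I continue in steps.

>>> {"op": "move_arm", "data": {"increments": "0 0 3 0 0 0 240; 0 0 3 0 0 0 240; 0 0 3 0 0 0 240; 0 0 3 0 0 0 240; 0 0 3 0 0 0 240; 0 0 3 0 0 0 240; 0 0 3 0 0 0 240; 0 0 0 0 0 0 240"}}

```text
time: 15.1
position: [0.6096, 0.1758, 0.198]
tool_rot: [-1.395, -2.814, -0.005]
ft_force: [0.3, 1.2, -2.8]
grip_width: 0.134
grip_force: 25.0
```

```bash
python3 st.py
```

```text
15.1 [0.6096 0.1758 0.198 ] yyaw 37.26 tiltfix deg about world [-0.18  0.07  0.  ] ft [ 0.3  1.2 -2.8] [ 0.02 -0.14  0.01] grip 0.13400385040453083 24.999107646290213 [ 0.11  0.35 -0.54  1.51  0.18  1.33  0.2 ]
```

Up 31 mm; 29 mm to go.

>>> {"op": "move_arm", "data": {"increments": "0 0 4 0 0 0 240; 0 0 4 0 0 0 240; 0 0 4 0 0 0 240; 0 0 4 0 0 0 240; 0 0 4 0 0 0 240; 0 0 4 0 0 0 240; 0 0 4 0 0 0 240; 0 0 1 0 0 0 240"}}

```text
time: 15.77
position: [0.6097, 0.1759, 0.2271]
tool_rot: [-1.395, -2.815, -0.006]
ft_force: [0.2, 0.5, -2.0]
grip_width: 0.138
grip_force: 25.0
```

>>> {"op": "move_arm", "data": {"increments": "0 0 0 0 0 0 240; 0 0 0 0 0 0 240; 0 0 0 0 0 0 240; 0 0 0 0 0 0 240; 0 0 0 0 0 0 240; 0 0 0 0 0 0 240; 0 0 0 0 0 0 240; 0 0 0 0 0 0 240"}}

```text
time: 16.43
position: [0.6094, 0.1758, 0.226]
tool_rot: [-1.395, -2.814, -0.005]
ft_force: [0.6, 0.5, -3.0]
grip_width: 0.141
grip_force: 25.0
```

```bash
python3 st.py; python3 - <<'E'
from h import *
s=ctrl.get_image('side'); w=ctrl.get_image('wrist')
b=cv2.resize(s['frame'][200:340,230:340],(440,560),interpolation=cv2.INTER_CUBIC)
a=cv2.resize(w['frame'][60:400,200:440],(352,500))
cv2.imwrite('pics/fin.png',np.hstack([b,np.vstack([a,np.zeros((60,352,3),np.uint8)])])[...,::-1])
c=cloud(s).reshape(-1,3);col=s['frame'].reshape(-1,3).astype(int)
k=(np.hypot(c[:,0]-.5605,c[:,1]-.24)<.02)&(col.max(1)<60)&(c[:,2]>.15)&(c[:,2]<.185);print('knob',k.sum(),c[k].mean(0) if k.any() else '')
E
```

```text
16.4333 [0.6094 0.1758 0.226 ] yyaw 37.26 tiltfix deg about world [-0.18  0.02  0.  ] ft [ 0.6  0.5 -3. ] [ 0.01 -0.08  0.01] grip 0.14121769632468947 24.99906539451331 [ 0.11  0.33 -0.55  1.47  0.17  1.38  0.21]
knob 67 [0.55819393 0.24223886 0.17019919]
```

View pics/fin.png

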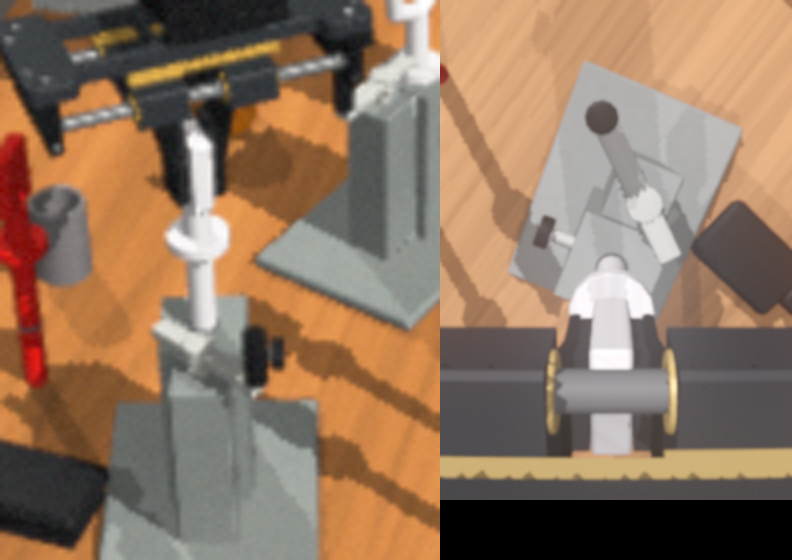

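The post is up with its collar at (197,237), well above the sleeve top (200,325). It is upright in the fingers and the latch bar is clear. I hand in.

```bash
python3 -c "
from bench import ctrl
print(ctrl.close_job())"
```

```text
the job is handed in; nothing more can be done
None
```

The job is handed in, with no verdict returned: the blade stand's latch is swung clear (about 0.8 rad) and its post is held upright and still at about 59 mm up, with side forces on the tool staying low during the lift and nothing else seen to move.

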